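Find the empty sherd bin by its rocking lid and push it open

TASK

Three of the four compartments of the grey sorting bin are packed full right up to their blue lids, and one is empty, ready for the next batch of sherds. Press the lids gently with a fingertip until you find the one that rocks instead of staying firm, push that lid wide open, near enough to its stop, and leave it standing open. Only touch and push: take hold of nothing, do not force a lid that stays firm, and do not lift or shift the other things on the table.

Things in the scene. Friction and masses are not known exactly. Their poses are not given: they have to be found in the camera images.
- bin_unit: Grey steel sorting bin, fixed on the table: four compartments in a row, each with a blue swing lid set level in the top. 152 mm deep (x), 472 mm long (y), 150 mm high, walls and dividers 8 mm, compartment floors 8 mm up; its front with four blank card holders faces -x of its frame, towards the robot. Origin: centre of its underside. Lids 1 to 4 lie at y = +174, +58, -58, -174 mm, x = 0.
- lid_1_mid (a point): Middle of the upper face of blue lid 1, first from the left (+y end), above its pivot pin, 148 mm above the table (2 mm below the rim). The lid is a flat plate 130 mm (bin x) by 102 mm (bin y), 6 mm thick, with a 3 mm gap all round, hung at its middle on a pin along the bin's y axis, 65 mm from either free edge. Pressed on one half, that half dips in and the other rises.
- lid_1 (a joint): Swing of lid 1, rad: 0 level, shut (start within 0.025); + far half (bin +x) down and near half up, - near half down; stops at +1.0 and -1.0. Balanced, stiff pin (0.06 N m: 1.5 N pressed 40 mm from the pin): it stays where it is left. Over a packed compartment it gives about 0.04 rad (2 mm at the edge), then stops dead; over the empty one it swings to the stop.
- lid_2_mid (a point): Middle of the upper face of blue lid 2, second from the left, above its pivot pin, 148 mm above the table (2 mm below the rim). The lid is a flat plate 130 mm (bin x) by 102 mm (bin y), 6 mm thick, with a 3 mm gap all round, hung at its middle on a pin along the bin's y axis, 65 mm from either free edge. Pressed on one half, that half dips in and the other rises.
- lid_2 (a joint): Swing of lid 2, rad: 0 level, shut (start within 0.025); + far half (bin +x) down and near half up, - near half down; stops at +1.0 and -1.0. Balanced, stiff pin (0.06 N m: 1.5 N pressed 40 mm from the pin): it stays where it is left. Over a packed compartment it gives about 0.04 rad (2 mm at the edge), then stops dead; over the empty one it swings to the stop.
- lid_3_mid (a point): Middle of the upper face of blue lid 3, third from the left, above its pivot pin, 148 mm above the table (2 mm below the rim). The lid is a flat plate 130 mm (bin x) by 102 mm (bin y), 6 mm thick, with a 3 mm gap all round, hung at its middle on a pin along the bin's y axis, 65 mm from either free edge. Pressed on one half, that half dips in and the other rises.
- lid_3 (a joint): Swing of lid 3, rad: 0 level, shut (start within 0.025); + far half (bin +x) down and near half up, - near half down; stops at +1.0 and -1.0. Balanced, stiff pin (0.06 N m: 1.5 N pressed 40 mm from the pin): it stays where it is left. Over a packed compartment it gives about 0.04 rad (2 mm at the edge), then stops dead; over the empty one it swings to the stop.
- lid_4_mid (a point): Middle of the upper face of blue lid 4, fourth, at the right (-y) end, above its pivot pin, 148 mm above the table (2 mm below the rim). The lid is a flat plate 130 mm (bin x) by 102 mm (bin y), 6 mm thick, with a 3 mm gap all round, hung at its middle on a pin along the bin's y axis, 65 mm from either free edge. Pressed on one half, that half dips in and the other rises.
- lid_4 (a joint): Swing of lid 4, rad: 0 level, shut (start within 0.025); + far half (bin +x) down and near half up, - near half down; stops at +1.0 and -1.0. Balanced, stiff pin (0.06 N m: 1.5 N pressed 40 mm from the pin): it stays where it is left. Over a packed compartment it gives about 0.04 rad (2 mm at the edge), then stops dead; over the empty one it swings to the stop.
- sherd_a: Bystander, to be left alone: loose pottery sherd, about 85 x 60 x 11 mm, in front of the bin. Origin: underside.
- sherd_b: Bystander, to be left alone: loose pottery sherd, about 70 x 50 x 10 mm, in front of the bin. Origin: underside.
- sherd_c: Bystander, to be left alone: loose pottery sherd, about 78 x 55 x 10 mm, behind the bin. Origin: underside.
- brush: Bystander, to be left alone: finds brush 170 mm long lying behind the bin. Origin: underside.
- mug: Bystander, to be left alone: white mug, 76 mm across, 90 mm high, behind the bin. Origin: underside.
- glue_jar: Bystander, to be left alone: amber glue jar, 56 mm across, 75 mm high, to the left of the bin. Origin: underside.
- caliper: Bystander, to be left alone: steel caliper with a black slide, 190 mm long, lying to the right of the bin. Origin: underside.

How it is judged:
At the end, for the whole second after the job is handed in: One lid stands open by more than 0.7 rad (its stop is at 1.0 rad) either way, the other three are within 0.12 rad of level, and all lids are at rest ((((value of joint lid_1 above 0.7 rad or value of joint lid_1 below -0.7 rad) and value of joint lid_2 between -0.12 and 0.12 rad and value of joint lid_3 between -0.12 and 0.12 rad and value of joint lid_4 between -0.12 and 0.12 rad) or ((value of joint lid_2 above 0.7 rad or value of joint lid_2 below -0.7 rad) and value of joint lid_1 between -0.12 and 0.12 rad and value of joint lid_3 between -0.12 and 0.12 rad and value of joint lid_4 between -0.12 and 0.12 rad) or ((value of joint lid_3 above 0.7 rad or value of joint lid_3 below -0.7 rad) and value of joint lid_1 between -0.12 and 0.12 rad and value of joint lid_2 between -0.12 and 0.12 rad and value of joint lid_4 between -0.12 and 0.12 rad) or ((value of joint lid_4 above 0.7 rad or value of joint lid_4 below -0.7 rad) and value of joint lid_1 between -0.12 and 0.12 rad and value of joint lid_2 between -0.12 and 0.12 rad and value of joint lid_3 between -0.12 and 0.12 rad)) and velocity of joint lid_1 between -0.1 and 0.1 rad/s and velocity of joint lid_2 between -0.1 and 0.1 rad/s and velocity of joint lid_3 between -0.1 and 0.1 rad/s and velocity of joint lid_4 between -0.1 and 0.1 rad/s); the robot touches nothing.
It fails at once if a lid is gripped between the fingers instead of pushed ((x of the grasp point in the frame of lid_1_mid between -0.075 and 0.075 m and y of the grasp point in the frame of lid_1_mid between -0.055 and 0.055 m and z of the grasp point in the frame of lid_1_mid between -0.01 and 0.004 m and contact force between bin_unit and the fingers above 1 N) or (x of the grasp point in the frame of lid_2_mid between -0.075 and 0.075 m and y of the grasp point in the frame of lid_2_mid between -0.055 and 0.055 m and z of the grasp point in the frame of lid_2_mid between -0.01 and 0.004 m and contact force between bin_unit and the fingers above 1 N) or (x of the grasp point in the frame of lid_3_mid between -0.075 and 0.075 m and y of the grasp point in the frame of lid_3_mid between -0.055 and 0.055 m and z of the grasp point in the frame of lid_3_mid between -0.01 and 0.004 m and contact force between bin_unit and the fingers above 1 N) or (x of the grasp point in the frame of lid_4_mid between -0.075 and 0.075 m and y of the grasp point in the frame of lid_4_mid between -0.055 and 0.055 m and z of the grasp point in the frame of lid_4_mid between -0.01 and 0.004 m and contact force between bin_unit and the fingers above 1 N)).
It fails at once if a lid or the bin is struck or forced with more than 80 N (contact force between bin_unit and the arm above 80 N or contact force between bin_unit and the fingers above 80 N).
It fails at once if a bystander is lifted or shifted by more than 25 mm (distance of any of sherd_a, sherd_b, sherd_c, brush, mug, glue_jar, caliper from where it was at the start of the episode above 0.025 m).
It also fails if it takes over 51 s, if anything falls off the work surface, if the arm or the gripper's body presses on something with over 40 N, if the wrist force passes 120 N, or if a joint passes its speed limit or range.

ROBOT

A 7-joint arm with a two-finger parallel gripper is mounted at the origin on the work surface. World frame = base frame: x ahead of the robot, y to its left, z up, the work surface at z = 0. Lengths are in m, angles in rad, forces in N, time in s.
With the tool pointing down it reaches from about 0.35 to 0.9 m from the base axis. Payload 7.2 kg.
Tool frame: the origin (TCP) lies at the very end of the fingers, on their centre line; the grasp point (between the pads) lies 19 mm behind it; z points along the fingers, y is the line along which they close (so a half turn about z gives the same grasp; the last joint's range is limited). The gripper opens to 88 mm and grips with 3 to 60 N. Pads are 20 mm wide; open, the fingers measure 115 mm over their backs; the gripper's body (75 mm by 178 mm) begins 61 mm behind the grasp point.
Start: joints at [1.106, 0.411, -0.013, 1.596, 0.006, 1.134, -0.082], TCP at [0.242, -0.576, 0.223] pointing down, gripper open.
Joint ranges: [-2.95, 2.95], [-0.29, 1.99], [-1.47, 1.44], [0.14, 2.54], [-1.03, 4.17], [0.13, 1.85], [-2.86, 2.86]. Speed limits (rad/s): [2.39, 2.39, 3.01, 3.01, 3.14, 3.14, 3.14].

INTERFACE

Orientations are given as [roll, pitch, yaw] about the fixed x, y, z axes, in that order (R = Rz(yaw) Ry(pitch) Rx(roll)).
In Python, from rig import ctrl gives the robot as it stands.
- The arm moves only by the tool move_arm, never from a script. Its argument "deltas" is a list of rows, each an object with "jaw": the closure, from -1 (fully open) to 1 (shut), so that 0 is half open; "xyz": the shift along the tool's x, y, z in mm, a list of three; "rot": the turn, a rotation vector about the tool's x, y, z in rad, a list of three. A call has 1 to 5 rows; each row is the pose to reach, as a shift and turn from the pose commanded when the call began, along the tool's axes at that moment; what a row does not reach only later rows make up. A row lasts 1/10 s, in which the tool goes at most 50 mm and 8.59 degrees, less where a joint would pass 70% of its speed; a pose out of reach is approached as far as the arm can. A call with a gripper value outside its range is refused whole. The fingers move at their own pace and stop on an object; the grip force is fixed at half the most. Time passes only in rows, so rows that repeat a pose let the fingers close. It gives the time, the measured TCP pose, the force, the opening and the grip force at its end, in the units of the state.
- ctrl.sense(): the state, without advancing time (a new reading comes with each control period).
- ctrl.grab_frame(name): name is "side" or "top"; returns a dict with "color" (480x640x3 uint8, red, green, blue), "K" (3x3 intrinsics, pixels), "k1" (the pictures are not rectified: a ray, as slopes to the right and down, at radius r is drawn at 1 + k1 r^2 times it, then the intrinsics apply), "origin" and "attitude" of the camera in the world. Camera axes: x right, y down, z forward; pixel columns grow to the right and rows downward; lengths in m; the calibration is good to about 2 mm. A picture is of the moment at which its call begins. There is no depth.
- ctrl.hand_in(): hands the job in; it is judged then, once.
Trained networks look in a picture, given as the dict that the camera call returned (one of the last four; its "shot" number tells which), for a name from the list of things; names that differ only in an ending like _2 or _b are one class to them, and where a whole thing is asked for, a point or a joint stands for the part that bears it (a point fixed in the world has none). Each returns a list of dicts, best first, with "score" (0 to 1); they miss things now and then, are a little off and sometimes report something else, mostly with a low value. They report only what shows in the picture. A call takes as long as a camera call.
- ctrl.find_in(name, picture): "bbox" ([centre column, centre row, width, height] in pixels, round what is visible of it).
The state is a dict: "t": time; "joint_positions": joint angles; "joint_vel": joint speeds; "tau": joint torques, N m; "position": TCP position; "eef_rot": TCP orientation; "wrist_force": force on the tool from outside, world axes, zero at the start; "torque": the same for the moment, N m; "gripper_width": opening from 0.0 (shut) to 1.0 (fully open); "grasp_force": force on a finger pad.
Only numpy, scipy, OpenCV 4.12 (cv2) and the standard library are available. Lean on these libraries where they do the work, as an engineer would, in place of code of your own. Each camera call takes 0.05 s, during which the arm holds its last target. There are 200 camera calls.

## Working session

There is one attempt and no reset: what is moved stays moved. The work goes in short steps, Python scripts to look and compute and a tool call to move; the robot and the scene stay as the last step left them, time stands still between calls to the robot, and variables do not carry over. Pictures are saved under pics/ and viewed, at most 10 in all, crops included, and the job is handed in when it is done.

Besides the shell and the picture viewer there is one more tool, called after "Request:" by a JSON object that holds its "op" and its "data", one argument or row to a line. move_arm: Moves the arm, as the interface text tells. Its arguments: {"type":"object","properties":{"deltas":{"type":"array","items":{"type":"object","properties":{"jaw":{"type":"number"},"xyz":{"type":"array","items":{"type":"number"}},"rot":{"type":"array","items":{"type":"number"}}}}}},"required":["deltas"]}

```bash
mkdir -p pics; cat > h.py <<'E'
import numpy as np, cv2
from scipy.spatial.transform import Rotation as R
from rig import ctrl
def att(f):
    a=np.array(f["attitude"],float)
    return a if a.shape==(3,3) else R.from_euler('xyz',a).as_matrix()
def ray(f,u,v):
    K=np.array(f["K"]); D=np.array([f["k1"],0,0,0,0],float)
    p=cv2.undistortPoints(np.array([[[u,v]]],float),K,D)[0,0]
    return att(f)@np.array([p[0],p[1],1])
def onz(f,u,v,z):
    d=ray(f,u,v); o=np.array(f["origin"]); return o+d*(z-o[2])/d[2]
def proj(f,P):
    c=(np.array(P)-np.array(f["origin"]))@att(f)
    s=c[:2]/c[2]; s=s*(1+f["k1"]*(s@s)); K=np.array(f["K"]); return K[:2,:2]@s+K[:2,2]
def save(f,n): cv2.imwrite(f"pics/{n}.png",f["color"][:,:,::-1])
E
python3 - <<'E'
from h import *
print(ctrl.sense())
for n in("top","side"):
    f=ctrl.grab_frame(n); save(f,n+"0"); print(n,f["origin"],f["attitude"],f["k1"],f["K"])
    for k in("bin_unit","lid_1_mid"):
        for d in ctrl.find_in(k,f)[:5]:
            b=d["bbox"]; print(k,round(d["score"],2),np.round(b), onz(f,b[0],b[1],.148).round(3))
E
```

```text
{'t': 0.0, 'joint_positions': array([ 1.1057946 ,  0.41190321, -0.01273946,  1.59700727,  0.00556539,
        1.13428855, -0.08222443]), 'joint_vel': array([ 5.03970358e-04,  6.49277583e-06,  4.54438633e-04, -7.13725961e-04,
        1.66300979e-04,  1.76964776e-03,  5.59809568e-05]), 'tau': array([-3.59757150e-04, -5.87952948e+01,  6.42234720e-01, -2.91059893e+01,
       -5.36660955e-02,  1.85172708e-02,  1.85344998e-04]), 'position': array([ 0.24134341, -0.57599404,  0.22182191]), 'eef_rot': array([-3.14002249e+00,  6.88531950e-05,  3.96812304e-01]), 'wrist_force': array([ 0.13858275, -0.31370751, -0.28711124]), 'torque': array([-0.01225212,  0.01546119, -0.00576171]), 'grasp_force': 0.0, 'gripper_width': 0.9991879129203622}
top [ 3.84343505e-01 -3.15129251e-04  1.25541306e+00] [-2.98652129  0.01442541 -1.57073232] -0.10711475063791916 [[553.07428282   0.         320.87101378]
 [  0.         553.07428282 234.26946745]
 [  0.           0.           1.        ]]
bin_unit 0.81 [292. 257. 240.  84.] [0.51  0.074 0.148]
bin_unit 0.74 [377. 264.  55.  66.] [ 0.497 -0.097  0.148]
lid_1_mid 0.81 [204. 258.  59.  64.] [0.509 0.252 0.148]
side [0.2818276  0.55620744 0.83761967] [-2.44769404  0.01881968 -2.67639973] -0.06269575133783059 [[461.64495177   0.         314.81865252]
 [  0.         461.64495177 239.18086972]
 [  0.           0.           1.        ]]
bin_unit 0.74 [316. 294. 190. 244.] [0.492 0.16  0.148]
```

View pics/top0.png

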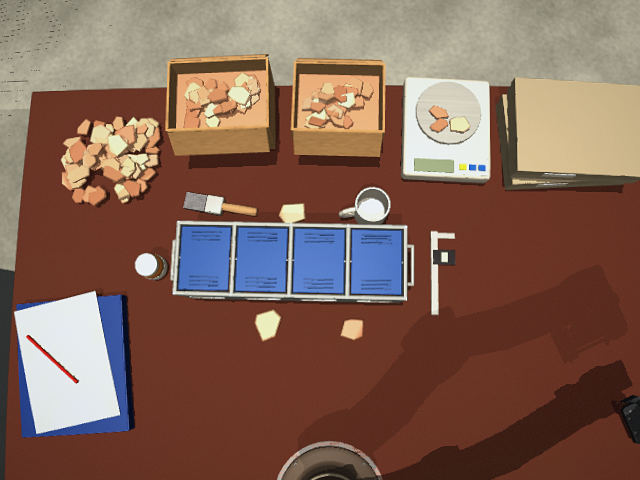

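View pics/side0.png

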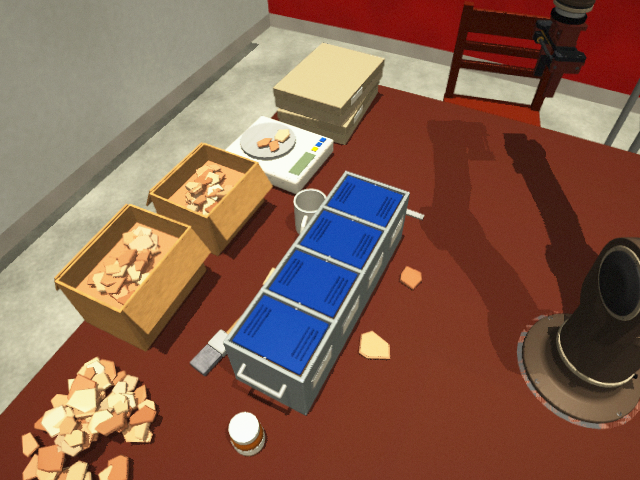

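The top view shows the bin with blue lids centred at about (205,258), (262,259), (319,261) and (377,263). The mug is behind lid 4 and the sherds are in front. Next I'll segment the blue lids.

```bash
python3 - <<'E'
from h import *
for n,roi in(("top",(170,215,245,90)),("side",(225,165,190,220))):
    f=ctrl.grab_frame(n); c=f["color"].astype(int)
    m=((c[:,:,2]>c[:,:,0]+40)&(c[:,:,2]>80)).astype(np.uint8)
    z=np.zeros_like(m); x,y,w,h=roi; z[y:y+h,x:x+w]=m[y:y+h,x:x+w]
    k,l,s,ce=cv2.connectedComponentsWithStats(cv2.morphologyEx(z,cv2.MORPH_CLOSE,np.ones((2,2))))
    P=[]
    for i in range(1,k):
        if s[i,4]<500: continue
        cs,_=cv2.findContours((l==i).astype(np.uint8),0,2)
        q=cv2.minAreaRect(np.array([onz(f,*p[0],.148)[:2] for p in cs[0]],np.float32)*1000)
        P.append(q[0]); print(n,s[i,4],q)
    P=np.array(sorted(P,key=lambda p:-p[1]));d=P[0]-P[-1]
    print(P.mean(0),np.hypot(*d),np.degrees(np.arctan2(-d[0],d[1])))
E
```

```text
top 3153 ((507.76104736328125, 250.3638458251953), (102.13550567626953, 130.42227172851562), 88.51185607910156)
top 3224 ((505.26763916015625, 134.4305877685547), (102.3106689453125, 130.36570739746094), 88.40731048583984)
top 3285 ((502.83746337890625, 18.259136199951172), (102.69062805175781, 130.3619384765625), 88.68856811523438)
top 3279 ((500.19989013671875, -97.08668518066406), (101.05135345458984, 130.76889038085938), 88.80045318603516)
[504.01651001  76.49172115] 347.532793553153 -1.2466638846050044
side 2217 ((501.44927978515625, -91.05770111083984), (103.27983856201172, 131.27163696289062), 88.25032043457031)
side 2722 ((504.0569152832031, 24.543704986572266), (102.83836364746094, 130.12733459472656), 88.79425811767578)
side 3384 ((506.62799072265625, 139.9486846923828), (102.9195785522461, 130.33978271484375), 89.33694458007812)
side 4275 ((509.54693603515625, 255.52134704589844), (102.5638656616211, 130.29107666015625), 88.8498306274414)
[505.42028046  82.2390089 ] 346.6736342123148 -1.3384453891855819
```

Request:
{"op": "move_arm", "data": {
  "deltas": [
    {"jaw":1,"xyz":[30,-28,0],"rot":[0,0,0.1]},
    {"jaw":1,"xyz":[60,-56,0],"rot":[0,0,0.2]},
    {"jaw":1,"xyz":[90,-84,0],"rot":[0,0,0.3]},
    {"jaw":1,"xyz":[120,-112,0],"rot":[0,0,0.4]},
    {"jaw":1,"xyz":[150,-140,0],"rot":[0,0,0.42]}
  ]
}}

```text
t: 0.9
position: [0.3262, -0.3878, 0.2228]
eef_rot: [3.141, -0.0, -0.027]
wrist_force: [0.0, 0.1, -0.7]
gripper_width: 0.587
grasp_force: 0.0
```

Request:
{"op": "move_arm", "data": {
  "deltas": [
    {"jaw":1,"xyz":[18,-42,0]},
    {"jaw":1,"xyz":[36,-84,0]},
    {"jaw":1,"xyz":[54,-126,0]},
    {"jaw":1,"xyz":[72,-168,0]},
    {"jaw":1,"xyz":[90,-210,0]}
  ]
}}

```text
schema error: expected keys jaw, xyz, rot
```

Request:
{"op": "move_arm", "data": {
  "deltas": [
    {"jaw":1,"xyz":[17,-44,10]},
    {"jaw":1,"xyz":[33,-87,25]},
    {"jaw":1,"xyz":[33,-87,45]},
    {"jaw":1,"xyz":[33,-87,60]},
    {"jaw":1,"xyz":[33,-87,60]}
  ]
}}

```text
schema error: expected keys jaw, xyz, rot
```

Request:
{"op": "move_arm", "data": {
  "deltas": [
    {"jaw":1,"xyz":[18,-42,0],"rot":[0,0,0]},
    {"jaw":1,"xyz":[36,-84,0],"rot":[0,0,0]},
    {"jaw":1,"xyz":[54,-126,0],"rot":[0,0,0]},
    {"jaw":1,"xyz":[72,-168,0],"rot":[0,0,0]},
    {"jaw":1,"xyz":[90,-210,0],"rot":[0,0,0]}
  ]
}}

```text
t: 1.4
position: [0.4212, -0.1798, 0.2231]
eef_rot: [3.141, -0.001, -0.023]
wrist_force: [1.0, -0.3, 0.8]
gripper_width: 0.13
grasp_force: 0.0
```

Request:
{"op": "move_arm", "data": {
  "deltas": [
    {"jaw":1,"xyz":[17,-44,10],"rot":[0,0,0]},
    {"jaw":1,"xyz":[33,-87,25],"rot":[0,0,0]},
    {"jaw":1,"xyz":[33,-87,45],"rot":[0,0,0]},
    {"jaw":1,"xyz":[33,-87,55],"rot":[0,0,0]},
    {"jaw":1,"xyz":[33,-87,60],"rot":[0,0,0]}
  ]
}}

```text
t: 1.9
position: [0.4549, -0.0959, 0.1618]
eef_rot: [3.141, 0.002, -0.024]
wrist_force: [-0.3, 0.0, -0.6]
gripper_width: 0.002
grasp_force: 0.0
```

Request:
{"op": "move_arm", "data": {
  "deltas": [
    {"jaw":1,"xyz":[0,0,5],"rot":[0,0,0]},
    {"jaw":1,"xyz":[0,0,10],"rot":[0,0,0]},
    {"jaw":1,"xyz":[0,0,12],"rot":[0,0,0]},
    {"jaw":1,"xyz":[0,0,13],"rot":[0,0,0]},
    {"jaw":1,"xyz":[0,0,14],"rot":[0,0,0]}
  ]
}}

```text
t: 2.4
position: [0.4557, -0.0955, 0.1488]
eef_rot: [3.141, -0.0, -0.024]
wrist_force: [0.1, -0.7, 0.6]
gripper_width: 0.001
grasp_force: 0.0
```

Request:
{"op": "move_arm", "data": {
  "deltas": [
    {"jaw":1,"xyz":[0,0,1],"rot":[0,0,0]},
    {"jaw":1,"xyz":[0,0,2],"rot":[0,0,0]}
  ]
}}

```text
t: 2.6
position: [0.4558, -0.0954, 0.1468]
eef_rot: [3.141, -0.0, -0.023]
wrist_force: [0.2, 0.4, 1.5]
gripper_width: 0.005
grasp_force: 0.8
```

Request:
{"op": "move_arm", "data": {
  "deltas": [
    {"jaw":1,"xyz":[0,0,1],"rot":[0,0,0]},
    {"jaw":1,"xyz":[0,0,2],"rot":[0,0,0]}
  ]
}}

```text
t: 2.8
position: [0.4559, -0.0954, 0.1463]
eef_rot: [3.141, -0.001, -0.023]
wrist_force: [-9.3, 1.7, 28.7]
gripper_width: 0.002
grasp_force: 14.6
```

Request:
{"op": "move_arm", "data": {
  "deltas": [
    {"jaw":1,"xyz":[0,0,1],"rot":[0,0,0]},
    {"jaw":1,"xyz":[0,0,1],"rot":[0,0,0]}
  ]
}}

```text
t: 3.0
position: [0.4559, -0.0954, 0.1463]
eef_rot: [3.14, -0.001, -0.023]
wrist_force: [-10.6, 2.2, 30.3]
gripper_width: 0.008
grasp_force: 15.2
```

Request:
{"op": "move_arm", "data": {
  "deltas": [
    {"jaw":1,"xyz":[0,0,-14],"rot":[0,0,0]},
    {"jaw":1,"xyz":[0,-36,-18],"rot":[0,0,0]},
    {"jaw":1,"xyz":[0,-76,-18],"rot":[0,0,0]},
    {"jaw":1,"xyz":[0,-116,-18],"rot":[0,0,0]},
    {"jaw":1,"xyz":[0,-116,-10],"rot":[0,0,0]}
  ]
}}

```text
t: 3.5
position: [0.4591, 0.0262, 0.1546]
eef_rot: [-3.139, -0.003, -0.016]
wrist_force: [-0.6, 0.0, 0.2]
gripper_width: 0.007
grasp_force: 0.0
```

Request:
{"op": "move_arm", "data": {
  "deltas": [
    {"jaw":1,"xyz":[0,0,3],"rot":[0,0,0]},
    {"jaw":1,"xyz":[0,0,5],"rot":[0,0,0]},
    {"jaw":1,"xyz":[0,0,6],"rot":[0,0,0]},
    {"jaw":1,"xyz":[0,0,7],"rot":[0,0,0]}
  ]
}}

```text
t: 3.9
position: [0.4582, 0.0195, 0.1466]
eef_rot: [3.141, 0.001, -0.025]
wrist_force: [-3.1, -1.4, 7.3]
gripper_width: 0.005
grasp_force: 4.0
```

Request:
{"op": "move_arm", "data": {
  "deltas": [
    {"jaw":1,"xyz":[0,0,1],"rot":[0,0,0]},
    {"jaw":1,"xyz":[0,0,2],"rot":[0,0,0]}
  ]
}}

```text
t: 4.1
position: [0.4582, 0.0195, 0.1462]
eef_rot: [3.14, 0.0, -0.025]
wrist_force: [-11.4, -2.0, 31.3]
gripper_width: -0.001
grasp_force: 15.9
```

Lid 3 is firm. Next, lid 2.

Request:
{"op": "move_arm", "data": {
  "deltas": [
    {"jaw":1,"xyz":[0,0,-14],"rot":[0,0,0]},
    {"jaw":1,"xyz":[0,-36,-18],"rot":[0,0,0]},
    {"jaw":1,"xyz":[0,-76,-18],"rot":[0,0,0]},
    {"jaw":1,"xyz":[0,-116,-18],"rot":[0,0,0]},
    {"jaw":1,"xyz":[0,-116,-10],"rot":[0,0,0]}
  ]
}}

```text
t: 4.6
position: [0.4617, 0.142, 0.1557]
eef_rot: [-3.138, -0.003, -0.018]
wrist_force: [0.2, -0.5, -0.9]
gripper_width: 0.006
grasp_force: 0.0
```

Request:
{"op": "move_arm", "data": {
  "deltas": [
    {"jaw":1,"xyz":[0,0,3],"rot":[0,0,0]},
    {"jaw":1,"xyz":[0,0,5],"rot":[0,0,0]},
    {"jaw":1,"xyz":[0,0,6],"rot":[0,0,0]},
    {"jaw":1,"xyz":[0,0,7],"rot":[0,0,0]}
  ]
}}

```text
t: 5.0
position: [0.4612, 0.1353, 0.1477]
eef_rot: [3.141, 0.0, -0.025]
wrist_force: [-0.2, -1.0, 2.1]
gripper_width: 0.009
grasp_force: 0.8
```

Request:
{"op": "move_arm", "data": {
  "deltas": [
    {"jaw":1,"xyz":[0,0,1],"rot":[0,0,0]},
    {"jaw":1,"xyz":[0,0,2],"rot":[0,0,0]}
  ]
}}

```text
t: 5.2
position: [0.4613, 0.1357, 0.1464]
eef_rot: [3.141, -0.001, -0.024]
wrist_force: [-5.4, -4.2, 18.6]
gripper_width: 0.003
grasp_force: 9.5
```

Request:
{"op": "move_arm", "data": {
  "deltas": [
    {"jaw":1,"xyz":[0,0,-14],"rot":[0,0,0]},
    {"jaw":1,"xyz":[0,-36,-18],"rot":[0,0,0]},
    {"jaw":1,"xyz":[0,-76,-18],"rot":[0,0,0]},
    {"jaw":1,"xyz":[0,-116,-18],"rot":[0,0,0]},
    {"jaw":1,"xyz":[0,-116,-10],"rot":[0,0,0]}
  ]
}}

```text
t: 5.7
position: [0.4635, 0.259, 0.1567]
eef_rot: [-3.137, -0.002, -0.017]
wrist_force: [-0.1, 0.3, -0.4]
gripper_width: 0.01
grasp_force: 0.0
```

Request:
{"op": "move_arm", "data": {
  "deltas": [
    {"jaw":1,"xyz":[0,0,3],"rot":[0,0,0]},
    {"jaw":1,"xyz":[0,0,5],"rot":[0,0,0]},
    {"jaw":1,"xyz":[0,0,6],"rot":[0,0,0]},
    {"jaw":1,"xyz":[0,0,7],"rot":[0,0,0]}
  ]
}}

```text
t: 6.1
position: [0.4641, 0.2515, 0.1487]
eef_rot: [3.141, -0.0, -0.025]
wrist_force: [0.2, 0.6, 0.1]
gripper_width: 0.006
grasp_force: 0.0
```

Request:
{"op": "move_arm", "data": {
  "deltas": [
    {"jaw":1,"xyz":[0,0,1],"rot":[0,0,0]},
    {"jaw":1,"xyz":[0,0,2],"rot":[0,0,0]}
  ]
}}

```text
t: 6.3
position: [0.464, 0.2521, 0.1469]
eef_rot: [3.141, -0.001, -0.024]
wrist_force: [1.3, -1.1, 1.8]
gripper_width: 0.004
grasp_force: 0.8
```

Request:
{"op": "move_arm", "data": {
  "deltas": [
    {"jaw":1,"xyz":[0,0,1],"rot":[0,0,0]},
    {"jaw":1,"xyz":[0,0,2],"rot":[0,0,0]},
    {"jaw":1,"xyz":[0,0,2],"rot":[0,0,0]}
  ]
}}

```text
t: 6.6
position: [0.4638, 0.2526, 0.1446]
eef_rot: [-3.142, -0.0, -0.023]
wrist_force: [-0.1, -0.9, 1.5]
gripper_width: 0.008
grasp_force: 0.5
```

Request:
{"op": "move_arm", "data": {
  "deltas": [
    {"jaw":1,"xyz":[0,0,2],"rot":[0,0,0]},
    {"jaw":1,"xyz":[0,0,4],"rot":[0,0,0]},
    {"jaw":1,"xyz":[0,0,6],"rot":[0,0,0]},
    {"jaw":1,"xyz":[0,0,8],"rot":[0,0,0]},
    {"jaw":1,"xyz":[0,0,8],"rot":[0,0,0]}
  ]
}}

```text
t: 7.1
position: [0.4635, 0.2528, 0.1363]
eef_rot: [-3.142, 0.0, -0.023]
wrist_force: [0.5, -0.4, 1.8]
gripper_width: 0.004
grasp_force: 0.3
```

Request:
{"op": "move_arm", "data": {
  "deltas": [
    {"jaw":1,"xyz":[3,0,0],"rot":[0,0,0]},
    {"jaw":1,"xyz":[6,0,0],"rot":[0,0,0]},
    {"jaw":1,"xyz":[9,0,0],"rot":[0,0,0]},
    {"jaw":1,"xyz":[12,0,0],"rot":[0,0,0]},
    {"jaw":1,"xyz":[15,0,0],"rot":[0,0,0]}
  ]
}}

```text
t: 7.6
position: [0.4786, 0.2522, 0.1365]
eef_rot: [3.141, 0.001, -0.023]
wrist_force: [-3.0, 0.1, 1.6]
gripper_width: 0.005
grasp_force: 1.5
```

Request:
{"op": "move_arm", "data": {
  "deltas": [
    {"jaw":1,"xyz":[2,0,0],"rot":[0,0,0]},
    {"jaw":1,"xyz":[4,0,0],"rot":[0,0,0]},
    {"jaw":1,"xyz":[6,0,0],"rot":[0,0,0]}
  ]
}}

```text
t: 7.9
position: [0.4844, 0.2521, 0.1365]
eef_rot: [3.141, 0.001, -0.023]
wrist_force: [-3.7, 0.3, 2.0]
gripper_width: 0.008
grasp_force: 2.0
```

```bash
python3 - <<'E'
from h import *
f=ctrl.grab_frame("side"); cv2.imwrite("pics/s1.png",cv2.resize(f["color"][130:430,150:470,::-1],None,fx=2,fy=2))
E
```

```text
(no output)
```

View pics/s1.png

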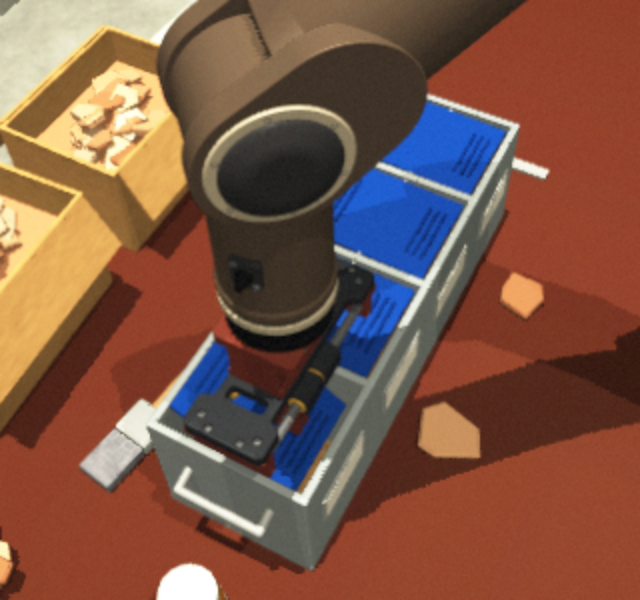

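Lid 1 is tilting: its near half is down at crop (310,440), and the lids I can see next to it look level. I'll push a little further.

Request:
{"op": "move_arm", "data": {
  "deltas": [
    {"jaw":1,"xyz":[1,0,0],"rot":[0,0,0]},
    {"jaw":1,"xyz":[2,0,0],"rot":[0,0,0]},
    {"jaw":1,"xyz":[3,0,0],"rot":[0,0,0]}
  ]
}}

```text
t: 8.25
position: [0.4872, 0.252, 0.1365]
eef_rot: [3.141, 0.001, -0.023]
wrist_force: [-5.0, 0.1, 1.1]
gripper_width: 0.007
grasp_force: 2.3
```

Request:
{"op": "move_arm", "data": {
  "deltas": [
    {"jaw":1,"xyz":[1,0,0],"rot":[0,0,0]},
    {"jaw":1,"xyz":[2,0,0],"rot":[0,0,0]}
  ]
}}

```text
t: 8.45
position: [0.4889, 0.252, 0.1363]
eef_rot: [3.141, 0.001, -0.023]
wrist_force: [-6.7, -0.2, 1.0]
gripper_width: 0.008
grasp_force: 2.6
```

Request:
{"op": "move_arm", "data": {
  "deltas": [
    {"jaw":1,"xyz":[-8,0,0],"rot":[0,0,0]},
    {"jaw":1,"xyz":[-10,0,-20],"rot":[0,0,0]},
    {"jaw":1,"xyz":[-20,0,-60],"rot":[0,0,0]},
    {"jaw":1,"xyz":[-50,0,-100],"rot":[0,0,0]},
    {"jaw":1,"xyz":[-90,0,-110],"rot":[0,0,0]}
  ]
}}

```text
t: 8.95
position: [0.402, 0.2554, 0.2506]
eef_rot: [-3.137, -0.007, -0.025]
wrist_force: [0.5, 0.7, 0.3]
gripper_width: 0.006
grasp_force: 0.0
```

Request:
{"op": "move_arm", "data": {
  "deltas": [
    {"jaw":1,"xyz":[0,40,0],"rot":[0,0,0]},
    {"jaw":1,"xyz":[0,80,0],"rot":[0,0,0]},
    {"jaw":1,"xyz":[0,120,0],"rot":[0,0,0]},
    {"jaw":1,"xyz":[0,160,0],"rot":[0,0,0]},
    {"jaw":1,"xyz":[0,160,0],"rot":[0,0,0]}
  ]
}}

```text
t: 9.45
position: [0.3965, 0.0891, 0.247]
eef_rot: [3.14, -0.003, -0.03]
wrist_force: [-0.0, 0.6, -0.6]
gripper_width: 0.001
grasp_force: 0.0
```

```bash
python3 - <<'E'
from h import *
f=ctrl.grab_frame("side"); im=f["color"][:,:,::-1].copy()
# predicted upper edge of the raised half at several tilts
for a,c in((.7,(0,0,255)),(.85,(0,255,255)),(1.,(0,255,0))):
    for sgn in(1,-1):
        for w in(-.051,.051):
            u=.065*sgn; P=np.array([.5088+u*np.cos(a)-.003*np.sin(a),.254+w,.145+u*np.sin(a)+.003*np.cos(a)])
            cv2.circle(im,tuple(int(round(v)) for v in proj(f,P)),1,c,-1)
cv2.imwrite("pics/s2.png",cv2.resize(im[130:430,150:470],None,fx=2.5,fy=2,interpolation=cv2.INTER_NEAREST))
E
```

```text
(no output)
```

View pics/s2.png

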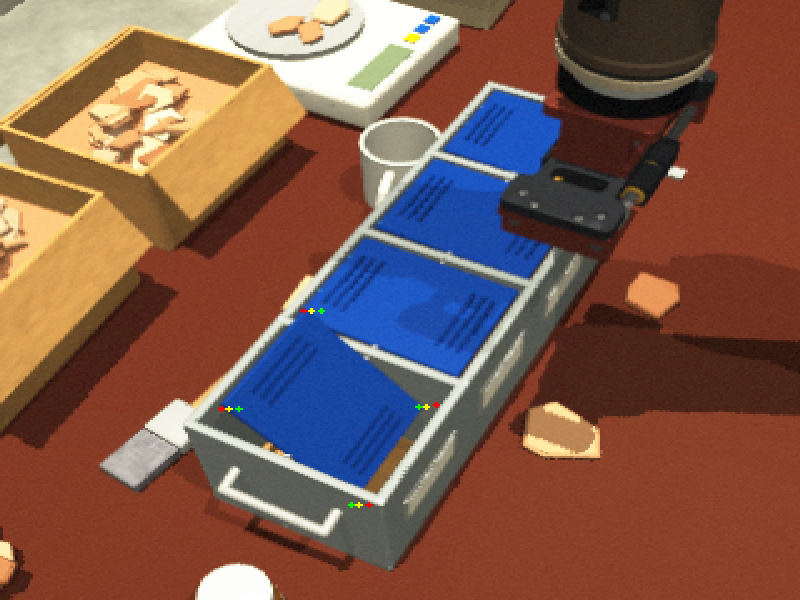

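Lid 1 stands open and the other lids look level. The corners, raised at (222,408) and lowered at (418,406), suggest about 0.8 rad. I'll measure that with a fit.

```bash
python3 - <<'E'
from h import *
from scipy.optimize import least_squares
f=ctrl.grab_frame("side")
obs=np.array([[222,408],[307,314],[418,406]])/[2.5,2]+[150,130]
def pts(p):
    a,x,y=p; c=np.cos(-.023);s=np.sin(-.023); o=[]
    for u,w in((.065,.051),(.065,-.051),(-.065,-.051)):
        dx=u*np.cos(a)-.003*np.sin(a); o.append(proj(f,[x+c*dx-s*w,y+s*dx+c*w,.145+u*np.sin(a)+.003*np.cos(a)]))
    return np.array(o)
r=least_squares(lambda p:np.r_[(pts(p)-obs).ravel(),(p[1]-.509)/.002,(p[2]-.2555)/.002],[.8,.509,.2555],x_scale=[.1,.01,.01])
print(r.x,r.fun)
f=ctrl.grab_frame("top"); save(f,"t2")
cv2.imwrite("pics/t2c.png",cv2.resize(f["color"][200:320,150:430,::-1],None,fx=2.8,fy=2.8))
E
```

```text
[0.87655328 0.51147001 0.25722116] [ 0.29664109 -0.13135885  0.26595076 -1.59878771  0.7053858   1.57340288
  1.23500585  0.86057912]
```

View pics/t2c.png

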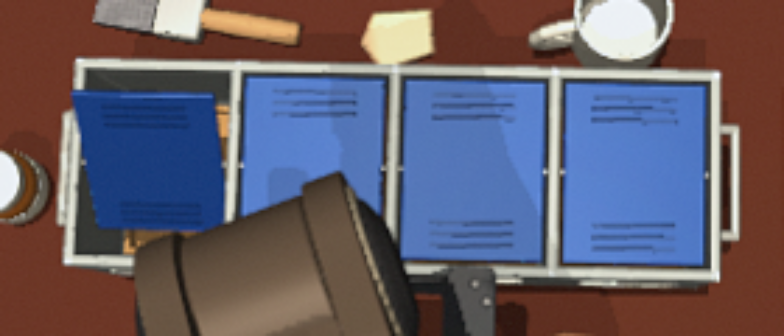

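```bash
python3 - <<'E'
from h import *
f=ctrl.grab_frame("top")
for a in(.6,.7,.8,.9,1.):
    print(a,[proj(f,[.508+u*np.cos(a)-.003*np.sin(a),.252,.145+u*np.sin(a)+.003*np.cos(a)])[1].round(1) for u in(.065,-.065)])
E
```

```text
0.6 [np.float64(230.5), np.float64(287.0)]
0.7 [np.float64(232.2), np.float64(285.4)]
0.8 [np.float64(234.1), np.float64(283.6)]
0.9 [np.float64(236.4), np.float64(281.5)]
1.0 [np.float64(238.9), np.float64(279.2)]
```

About 0.8–0.87 rad. That passes, but I'll nudge it closer to the stop for margin.

Request:
{"op": "move_arm", "data": {
  "deltas": [
    {"jaw":1,"xyz":[0,-40,0],"rot":[0,0,0]},
    {"jaw":1,"xyz":[0,-80,0],"rot":[0,0,0]},
    {"jaw":1,"xyz":[0,-120,0],"rot":[0,0,0]},
    {"jaw":1,"xyz":[0,-160,0],"rot":[0,0,0]},
    {"jaw":1,"xyz":[0,-160,0],"rot":[0,0,0]}
  ]
}}

```text
t: 10.15
position: [0.3983, 0.261, 0.2467]
eef_rot: [-3.138, 0.0, -0.014]
wrist_force: [-0.6, -0.7, 0.0]
gripper_width: 0.003
grasp_force: 0.0
```

Request:
{"op": "move_arm", "data": {
  "deltas": [
    {"jaw":1,"xyz":[40,0,20],"rot":[0,0,0]},
    {"jaw":1,"xyz":[70,0,50],"rot":[0,0,0]},
    {"jaw":1,"xyz":[72,0,85],"rot":[0,0,0]},
    {"jaw":1,"xyz":[72,0,105],"rot":[0,0,0]},
    {"jaw":1,"xyz":[72,0,110],"rot":[0,0,0]}
  ]
}}

```text
t: 10.65
position: [0.4702, 0.2522, 0.1339]
eef_rot: [3.14, 0.004, -0.022]
wrist_force: [0.1, -0.3, 0.8]
gripper_width: 0.005
grasp_force: 0.0
```

Request:
{"op": "move_arm", "data": {
  "deltas": [
    {"jaw":1,"xyz":[5,0,0],"rot":[0,0,0]},
    {"jaw":1,"xyz":[10,0,0],"rot":[0,0,0]},
    {"jaw":1,"xyz":[15,0,0],"rot":[0,0,0]},
    {"jaw":1,"xyz":[17,0,0],"rot":[0,0,0]},
    {"jaw":1,"xyz":[19,0,0],"rot":[0,0,0]}
  ]
}}

```text
t: 11.15
position: [0.4904, 0.2523, 0.1373]
eef_rot: [-3.141, 0.0, -0.023]
wrist_force: [-4.9, 0.7, 3.0]
gripper_width: 0.004
grasp_force: 2.8
```

Request:
{"op": "move_arm", "data": {
  "deltas": [
    {"jaw":1,"xyz":[1,0,0],"rot":[0,0,0]},
    {"jaw":1,"xyz":[2,0,0],"rot":[0,0,0]}
  ]
}}

```text
t: 11.35
position: [0.4912, 0.2522, 0.1365]
eef_rot: [3.141, 0.002, -0.022]
wrist_force: [-6.4, 0.7, 1.5]
gripper_width: 0.003
grasp_force: 2.9
```

Request:
{"op": "move_arm", "data": {
  "deltas": [
    {"jaw":1,"xyz":[1,0,0],"rot":[0,0,0]}
  ]
}}

```text
t: 11.45
position: [0.4916, 0.2522, 0.1362]
eef_rot: [3.141, 0.003, -0.022]
wrist_force: [-7.9, 1.4, -0.6]
gripper_width: 0.006
grasp_force: 3.1
```

Request:
{"op": "move_arm", "data": {
  "deltas": [
    {"jaw":1,"xyz":[-8,0,0],"rot":[0,0,0]},
    {"jaw":1,"xyz":[-12,0,-20],"rot":[0,0,0]},
    {"jaw":1,"xyz":[-20,0,-60],"rot":[0,0,0]},
    {"jaw":1,"xyz":[-50,0,-100],"rot":[0,0,0]},
    {"jaw":1,"xyz":[-90,0,-110],"rot":[0,0,0]}
  ]
}}

```text
t: 11.95
position: [0.4054, 0.2552, 0.2505]
eef_rot: [-3.138, -0.006, -0.025]
wrist_force: [-0.7, 0.1, 0.9]
gripper_width: 0.006
grasp_force: 0.0
```

Request:
{"op": "move_arm", "data": {
  "deltas": [
    {"jaw":1,"xyz":[0,40,0],"rot":[0,0,0]},
    {"jaw":1,"xyz":[0,80,0],"rot":[0,0,0]},
    {"jaw":1,"xyz":[0,120,0],"rot":[0,0,0]},
    {"jaw":1,"xyz":[0,160,0],"rot":[0,0,0]},
    {"jaw":1,"xyz":[0,160,0],"rot":[0,0,0]}
  ]
}}

```text
t: 12.45
position: [0.4, 0.0889, 0.2468]
eef_rot: [3.139, -0.002, -0.03]
wrist_force: [-0.4, 0.5, 0.2]
gripper_width: 0.001
grasp_force: 0.0
```

```bash
python3 - <<'E'
from h import *
f=ctrl.grab_frame("top")
cv2.imwrite("pics/t3c.png",cv2.resize(f["color"][200:320,150:430,::-1],None,fx=2.8,fy=2.8))
E
```

```text
(no output)
```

View pics/t3c.png

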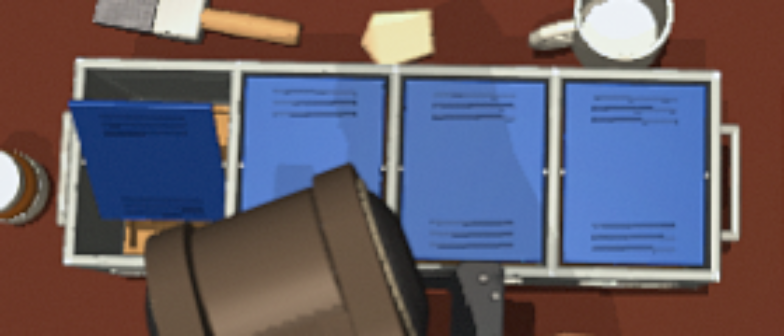

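Lid 1's edges are now at crop rows 101 and 219, a span of about 42 px, which matches roughly 0.95 rad. The other lids are level and the other things I can see in the crop haven't moved.

```bash
python3 -c "
from rig import ctrl
print(ctrl.hand_in())"
```

```text
the job is handed in; nothing more can be done
None
```

Lid 1 was the one that rocked; I pushed it open to about 0.95 rad by the camera, left it standing with lids 2–4 level, and handed the job in, with no verdict returned.

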